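# Load the leaf drill jig and point out the bush to drill

## Task

The hinged drill jig stands open with the wooden block only part-way in: push the block along the channel until it is fully home against the end stop, then swing the hinged leaf down over it until it is completely shut. Then show me which hole to drill by pointing at the largest of the three drill bushes in the leaf: hold the fingertips about 2 cm straight above it for two seconds without touching anything. Do it all by pushing with the fingers, without lifting the block, and leave the things lying round the jig where they are.

Things in the scene. Friction and masses are not known exactly. Their poses are not given: they have to be found in the camera images.
- jig: Drill jig fixed to the bench. Origin on the bench top under mid-channel; x along the channel to the end stop, y left, z up. Base x -105 to +87 mm, 128 mm wide, 14 mm thick (= channel floor). Wooden fences: inner faces y = +-29.5 mm, 15 mm thick, x -48 to +45 mm, tops z = 46 mm. End stop face x = +45 mm. The leaf's hinge line runs along y at x = +60, z = 51 mm.
- block_center (a point): Centre of the loose brown wooden block, 85 mm long (along the channel), 55 wide, 30 high, 0.05 to 0.1 kg. It lies on the channel floor, top 44 mm above the bench, pulled back 20 to 50 mm from home. Fully home, its front end touches the end stop, this centre is at x = +2.5 mm in the jig's frame and its rear end at x = -40 mm.
- leaf (a joint): Leaf angle, rad: 0 shut (level), 1.57 upright, at most 1.95 (leaning back beyond the end stop). Stiff hinge: stays where left, 2 to 3 N at the tip moves it. Aluminium plate 84 mm wide, 8 thick, reaching 120 mm from the hinge line; shut, its top is 55 mm above the bench. A lip under it, 103 to 110 mm from the hinge, drops close behind the block: it shuts only if the block is home.
- leaf_tip (a point): Middle of the leaf's free edge, 120 mm from the hinge line, half-way through its thickness.
- large_bush (a point): Centre of the upper rim of the largest drill bush, a steel ring 28 mm across with a 14 mm bore, 5 mm proud of the leaf, on the leaf's middle line 38 mm from the hinge line; 60 mm above the bench when the leaf is shut. The two small bushes (16 mm across) stand side by side 46 mm from it, nearer the leaf's free edge.
- block: The same block; origin at the centre of its underside, its y axis along its 85 mm length.
- chuck_key: Drill chuck key, bystander, 70 x 72 x 17 mm, lying on the bench to the right of the jig. Origin at the centre of its underside.
- masking_tape: Roll of masking tape, bystander, 100 mm diameter, 24 mm high, lying beyond the jig's hinge end. Origin at the centre of its underside.
- sanding_block: Cork-brown sanding block, bystander, 62 x 102 x 30 mm, lying beyond the jig to its right. Origin at the centre of its underside.

How it is judged:
On the way, in this order (a step that is already met when the one before it is completed fails the run):
1. the block is pushed home against the end stop (gap under 4 mm) (x of block_center in the frame of jig above -0.0015 m and value of joint leaf above 0.2 rad), for 0.2 s.
2. the leaf is fully shut over the block (value of joint leaf below 0.035 rad), for 0.2 s.
3. the fingertips point at the largest bush from straight above, roughly 5 to 45 mm over it and within 15 mm of its centre, touching nothing, for 1.5 s (horizontal distance between the grasp point and large_bush below 0.015 m and z of the grasp point in the frame of large_bush between 0.022 and 0.065 m and value of joint leaf below 0.035 rad and contact force between each of the arm, the fingers and anything else below 0.1 N), for 1.5 s.
At the end, for the whole second after the job is handed in: The block lies at rest on the channel floor within 4 mm of the end stop, the leaf is shut within 0.035 rad (4 mm at its tip), the largest bush has been pointed at for the dwell, and the chuck key, tape roll and sanding block are within 20 mm of where they lay (value of joint leaf below 0.035 rad and x of block_center in the frame of jig above -0.0015 m and height (world z) of block_center below 0.033 m and linear speed of block below 0.02 m/s and distance of each of chuck_key, masking_tape, sanding_block from where it was at the start of the episode below 0.02 m); the robot touches nothing.
It fails at once if the block is lifted off the channel floor by more than 10 mm (height (world z) of block_center above 0.039 m).
It fails at once if the chuck key, tape roll or sanding block is moved more than 20 mm (distance of any of chuck_key, masking_tape, sanding_block from where it was at the start of the episode above 0.02 m).
It also fails if it takes over 54 s, if anything falls off the work surface, if the arm or the gripper's body presses on something with over 40 N, if the wrist force passes 120 N, or if a joint passes its speed limit or range.

## Robot

A 6-joint arm with a two-finger parallel gripper is mounted at the origin on a cart in front of the work surface, level with it; the furniture and walls round the work are solid. World frame = base frame: x ahead of the robot, y to its left, z up, the work surface at z = 0. Lengths are in m, angles in rad, forces in N, time in s.
With the tool pointing down it reaches from about 0.3 to 0.775 m from the base axis. Payload 14.6 kg.
Tool frame: the origin (TCP) lies at the very end of the fingers, on their centre line; the grasp point (between the pads) lies 19 mm behind it; z points along the fingers, y is the line along which they close (so a half turn about z gives the same grasp; the last joint's range is limited). The gripper opens to 85 mm and grips with 20 to 120 N. Pads are 22 mm wide; open, the fingers measure 114 mm over their backs; the gripper's body (76 mm by 85 mm) begins 54 mm behind the grasp point. The pads swing forward as they close: fully open they stand 13 mm farther back than shut.
Start: joints at [-1.226, 0.3, 1.521, -0, 1.321, -0.067], TCP at [0.22, -0.504, 0.231] pointing down, gripper open.
Joint ranges: [-3.03, 3.03], [-0.79, 2.21], [0.23, 2.52], [-1.04, 4.18], [0, 3.07], [-2.55, 2.55]. Speed limits (rad/s): [2.22, 2.22, 2.57, 3.14, 3.14, 3.14].

## Interface

Orientations are given as a unit quaternion [x, y, z, w].
In Python, from bench import arm gives the robot as it stands. Calls block until the motion is done:
- arm.move_ptp(position, orientation): joint-space move of the TCP to a pose.
- arm.line_to(position, ori=None, rate=0.15, stop_force=None): straight line of the TCP; ori=None keeps the orientation; rate is the mean speed in m/s. With stop_force (N) it stops when the force on the tool has changed by that much, and returns True; else False.
- arm.movej(angles): joint-space move.
- arm.set_gripper(opening, grasp_force=None): finger opening in m; grasp_force is the grip in N (None keeps the last); returns when the fingers have stopped.
- arm.wait(seconds).
- arm.inverse_kinematics(position, orientation): joint angles nearest the present ones, or None.
- arm.camera(name): name is "side" or "top"; returns the picture (384x512x3 uint8, red, green, blue); there is no depth.
- arm.camera_params(name): a dict with "mtx" (3x3 intrinsics, pixels), "eye" and "attitude" of the camera in the world. Camera axes: x right, y down, z forward; pixel columns grow to the right and rows downward; lengths in m; the calibration is good to about 2 mm. A picture is of the moment at which its call begins. camera_params takes no time and is no camera call.
A pose or a line that the arm cannot do raises arm.IKError and nothing moves.
- arm.sign_off(): hands the job in; it is judged then, once.
Readings, each from a call of its own:
- arm.get_clock(): time.
- arm.get_qpos(): joint angles.
- arm.get_qd(): joint speeds.
- arm.get_effort(): joint torques, N m.
- arm.get_tool_pos(): TCP position.
- arm.get_tcp_rot(): TCP orientation.
- arm.get_wrist_force(): force on the tool from outside, world axes, zero at the start.
- arm.get_moment(): the same for the moment, N m.
- arm.get_grip_width(): finger opening in m.
- arm.get_grasp_force(): force on a finger pad.
Only numpy, scipy, OpenCV 4.12 (cv2) and the standard library are available. Lean on these libraries where they do the work, as an engineer would, in place of code of your own. Each camera call takes 0.05 s, during which the arm holds its last target. There are 200 camera calls.

## Working session

There is one attempt and no reset: what is moved stays moved. The work goes in short steps, each a Python script; the robot and the scene stay as the last script left them, time stands still between calls to the robot, and variables do not carry over. Pictures are saved under pics/ and viewed, at most 10 in all, crops included, and the job is handed in when it is done.

```bash
mkdir -p pics; ls; python3 - <<'E'
from bench import arm
import cv2
for n in("side","top"):
    cv2.imwrite(f"pics/{n}0.png",cv2.resize(arm.camera(n)[...,::-1],(800,600),interpolation=cv2.INTER_CUBIC))
    print(n,arm.camera_params(n))
print(arm.get_clock(),arm.get_tcp_rot())
E
```

```text
pics
side {'mtx': array([[458.8979017 ,   0.        , 250.95173751],
       [  0.        , 458.8979017 , 187.82385488],
       [  0.        ,   0.        ,   1.        ]]), 'eye': array([ 0.25328886, -0.99400119,  0.59438773]), 'attitude': array([ 0.86533112, -0.20836525,  0.11618613, -0.44077972])}
top {'mtx': array([[356.83930021,   0.        , 257.19297214],
       [  0.        , 356.83930021, 194.57111563],
       [  0.        ,   0.        ,   1.        ]]), 'eye': array([ 0.46239312, -0.38886928,  0.90404125]), 'attitude': array([ 0.71146055, -0.70028315,  0.03613515, -0.04606138])}
0.1 [ 9.78876030e-01  2.04454002e-01 -6.80529353e-05 -5.23658291e-04]
```

View pics/side0.png

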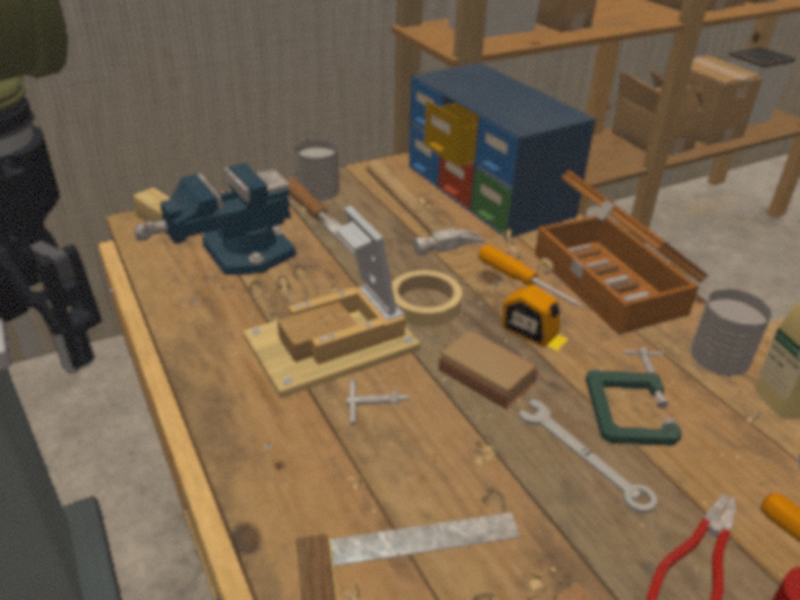

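View pics/top0.png

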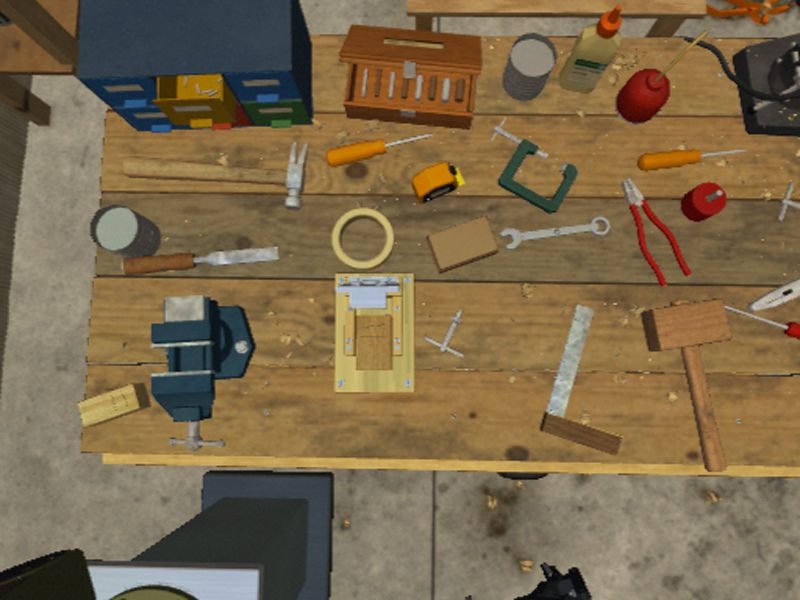

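The jig is in the top view at about (335–414, 274–391) of the 800 px picture, and in the side view at about (245–420, 205–390). Its channel runs along the picture's up direction, and the leaf is near upright at the far end. I'll enlarge both.

```bash
python3 - <<'E'
import cv2,numpy as np
from bench import arm
a=arm.camera("top")[...,::-1];b=arm.camera("side")[...,::-1]
A=cv2.resize(a[165:260,200:300],None,fx=6,fy=6,interpolation=cv2.INTER_CUBIC)   # u=200+c/6, v=165+r/6
B=cv2.resize(b[120:255,150:280],None,fx=4.4,fy=4.4,interpolation=cv2.INTER_CUBIC)
cv2.imwrite("pics/t1.png",A);cv2.imwrite("pics/s1.png",B)
E
```

```text
(no output)
```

View pics/t1.png

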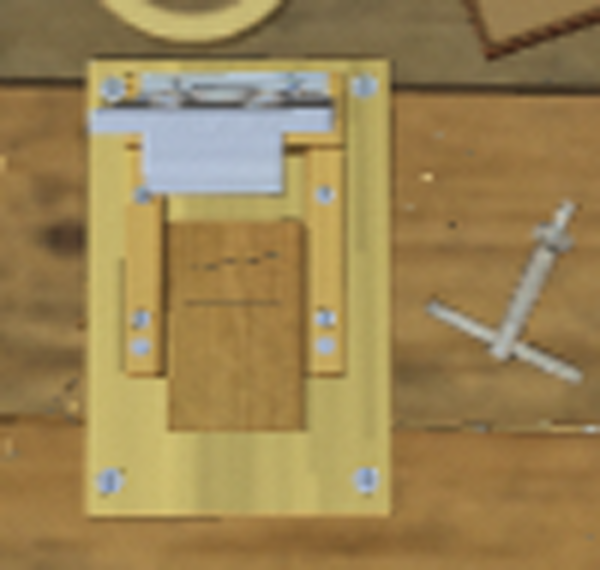

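View pics/s1.png

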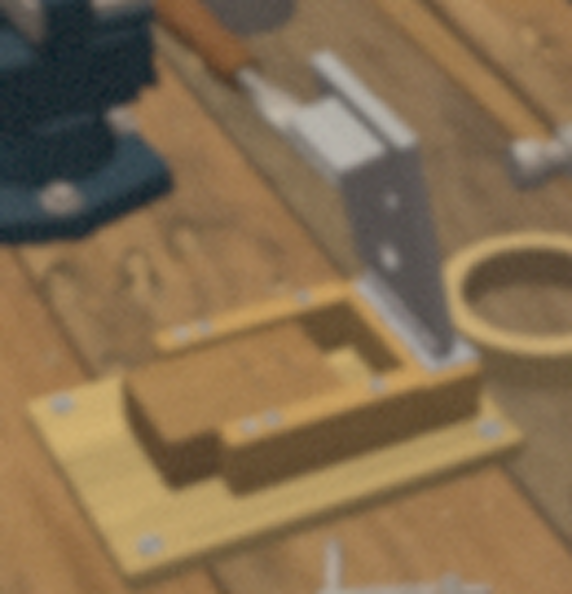

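The top crop shows the base corners at (88,515), (390,515), (390,60) and (90,60), and the block top at (168–305, 221–430). The leaf's free edge runs (92,120)–(332,120). The side crop shows base corners (135,578), (30,403) and (520,437), the block's rear top corners at about (125,383) and (172,445), and the leaf's free edge from (318,60) to (408,143). I'll triangulate these.

```bash
cat >h.py <<'E'
from bench import arm
import numpy as np,cv2
from scipy.spatial.transform import Rotation as R
P={n:arm.camera_params(n) for n in("side","top")}
def ray(n,u,v):
    p=P[n];d=R.from_quat(p["attitude"]).apply(np.linalg.solve(p["mtx"],[u,v,1]));return p["eye"],d/np.linalg.norm(d)
def onz(n,u,v,z):
    e,d=ray(n,u,v);return e+d*(z-e[2])/d[2]
def proj(n,X):
    p=P[n];c=p["mtx"]@R.from_quat(p["attitude"]).inv().apply(np.array(X)-p["eye"]);return c[:2]/c[2]
def tri(a,b):
    L=[ray("top",*a),ray("side",*b)]
    M=[np.eye(3)-np.outer(d,d) for e,d in L];X=np.linalg.solve(sum(M),sum(m@e for m,(e,d) in zip(M,L)))
    return X.round(4),[round(float(np.linalg.norm(m@(X-e))),4) for m,(e,d) in zip(M,L)]
t=lambda c,r:(199.6+c/6,164.6+r/6)
s=lambda c,r:(149.6+c/4.4,119.6+r/4.4)
E
python3 - <<'E'
from h import *
for n,a,b in[("base nr",(390,515),(135,578)),("base nl",(88,515),(30,403)),("base fr",(390,60),(520,437)),("blk rl",(168,430),(125,383)),("blk rr",(305,430),(175,445)),("leaf l",(92,120),(316,60)),("leaf r",(332,120),(408,143))]:
    print(n,*tri(t(*a),s(*b)))
c=[onz("top",*t(*p),.014) for p in[(88,515),(390,515),(390,60),(90,60)]]
for q in c:print(q.round(4))
for p in[(168,430),(305,430),(303,220),(168,222)]:print("blk",onz("top",*t(*p),.044).round(4))
E
```

```text
base nr [ 0.4295 -0.3967  0.0101] [0.0018, 0.0018]
base nl [ 0.4267 -0.2721  0.0145] [0.0009, 0.0009]
base fr [ 0.6168 -0.3931  0.0144] [0.0005, 0.0005]
blk rl [ 0.4618 -0.3063  0.038 ] [0.0007, 0.0007]
blk rr [ 0.4634 -0.3619  0.0431] [0.0014, 0.0014]
leaf l [ 0.5674 -0.2888  0.1668] [0.0007, 0.0007]
leaf r [ 0.5689 -0.3728  0.1703] [0.0001, 0.0001]
[ 0.4258 -0.2718  0.014 ]
[ 0.4279 -0.3961  0.014 ]
[ 0.6174 -0.3934  0.014 ]
[ 0.6156 -0.2668  0.014 ]
blk [ 0.4611 -0.3067  0.044 ]
blk [ 0.462  -0.3614  0.044 ]
blk [ 0.5462 -0.359   0.044 ]
blk [ 0.5446 -0.3045  0.044 ]
```

Everything agrees with the given sizes. The jig origin is at about (0.5307, −0.3318) with a yaw of about 1.1°. The block needs roughly a 29–30 mm push, and the leaf stands at about 1.38 rad. I'll push the block now, with the hand tilted back so it clears the leaf.

```bash
cat >>h.py <<'E'
YAW=.019;O=np.array([.5307,-.3318,0])
J=lambda x,y,z:O+R.from_euler("z",YAW).apply([x,y,z])
Q=lambda t:(R.from_euler("z",YAW)*R.from_euler("y",-t)*R.from_euler("x",np.pi)).as_quat()
inJ=lambda p:R.from_euler("z",-YAW).apply(np.array(p)-O).round(4)
E
python3 - <<'E'
from h import *
q=Q(np.radians(20))
arm.set_gripper(0)
arm.move_ptp(J(-.098,0,.12),q)
arm.line_to(J(-.098,0,.028),rate=.12)
print(inJ(arm.get_tool_pos()),arm.get_wrist_force())
print(arm.line_to(J(-.040,0,.028),rate=.04,stop_force=8))
print(inJ(arm.get_tool_pos()),arm.get_wrist_force(),arm.get_clock())
a=arm.camera("top")[...,::-1];b=arm.camera("side")[...,::-1]
A=cv2.resize(a[165:260,200:300],None,fx=4,fy=4,interpolation=cv2.INTER_CUBIC)
B=cv2.resize(b[120:215,150:250],None,fx=4,fy=4,interpolation=cv2.INTER_CUBIC)
cv2.imwrite("pics/p2.png",np.hstack([A,B]))
E
```

```text
[-0.0977 -0.0004  0.0287] [-0.29518549 -0.24632001  1.65495652]
True
[-0.0492 -0.      0.0277] [-5.08795004 -0.99004791  3.59706882] 4.1167
```

View pics/p2.png

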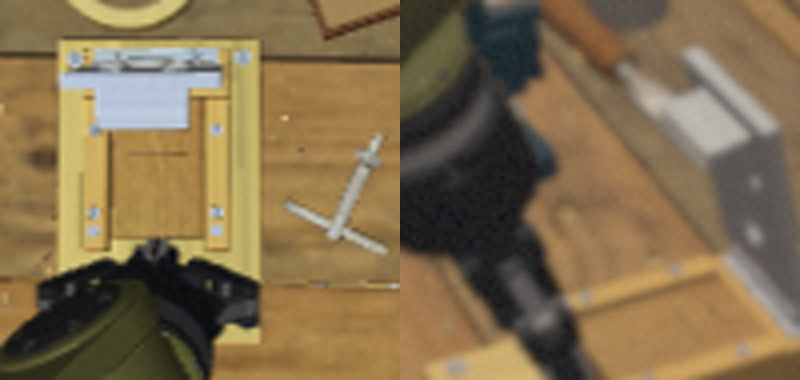

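The block's rear edge is at about (155, 237) in the left crop, which is x ≈ −39 mm in the jig frame, and the fingers stopped in the same place. So it is home. I'll give it one firmer nudge, then go over behind the leaf and swing it.

```bash
python3 - <<'E'
from h import *
print(arm.line_to(J(-.040,0,.028),rate=.03,stop_force=12),inJ(arm.get_tool_pos()))
arm.line_to(J(-.10,0,.04),rate=.12)
arm.line_to(J(-.13,0,.27),rate=.25)
q=Q(0)
arm.move_ptp(J(.09,0,.27),q)
arm.line_to(J(.085,0,.158),rate=.15)
f0=arm.get_wrist_force();print("behind",inJ(arm.get_tool_pos()),f0,arm.get_clock())
H=np.array([.060,.051])
def tcp(th,r):
    c=H+r*np.array([-np.cos(th),np.sin(th)])+.004*np.array([np.sin(th),np.cos(th)])
    return J(c[0]+.011,0,c[1])
ths=np.radians([80,70,60,50,40,30,20,12]);rs=np.linspace(.105,.119,8)
for th,r in zip(ths,rs):
    hit=arm.line_to(tcp(th,r),rate=.07,stop_force=30)
    print(round(np.degrees(th)),hit,inJ(arm.get_tool_pos()),(arm.get_wrist_force()-f0).round(1))
    if hit:break
print(arm.get_clock())
a=arm.camera("top")[...,::-1];b=arm.camera("side")[...,::-1]
A=cv2.resize(a[165:260,200:300],None,fx=4,fy=4,interpolation=cv2.INTER_CUBIC)
B=cv2.resize(b[120:215,150:250],None,fx=4,fy=4,interpolation=cv2.INTER_CUBIC)
cv2.imwrite("pics/p3.png",np.hstack([A,B]))
E
```

```text
True [-0.0491  0.0001  0.027 ]
behind [ 0.0852 -0.0004  0.1595] [0.34863024 0.08475856 0.0294373 ] 7.9083
80 False [ 5.700e-02 -1.000e-04  1.557e-01] [-0.5 -0.3 -0.2]
70 False [ 3.840e-02 -1.000e-04  1.532e-01] [-0.1 -0.3  0.5]
60 False [ 2.020e-02 -1.000e-04  1.476e-01] [0.7 0.6 0.5]
50 False [ 2.900e-03 -1.000e-04  1.388e-01] [-0.6  0.2  0.4]
40 False [-1.290e-02 -1.000e-04  1.269e-01] [-0.  -0.7  1.1]
30 False [-2.67e-02 -1.00e-04  1.12e-01] [0.2 1.2 0.5]
20 False [-0.0378  0.      0.0945] [-1.1 -0.1 -0. ]
12 False [-0.0448  0.0001  0.0792] [-0.5  0.2  0.1]
11.4333
```

View pics/p3.png

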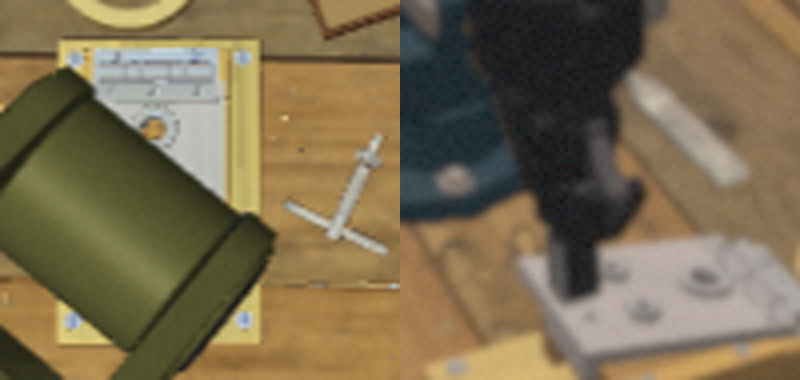

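The leaf followed and is now nearly level. The fingers are on its free end, clear of the small bushes, and the large bush is at (153, 127) in the left crop. Next I'll press it shut, then rise and look.

```bash
python3 - <<'E'
from h import *
print(arm.line_to(J(-.048,0,.048),rate=.04,stop_force=15),inJ(arm.get_tool_pos()),arm.get_wrist_force().round(1))
arm.wait(.3);print(inJ(arm.get_tool_pos()),arm.get_wrist_force().round(1))
arm.line_to(J(-.048,0,.13),rate=.12)
arm.line_to(J(-.15,0,.20),rate=.2)
print(arm.get_clock())
a=arm.camera("top")[...,::-1];b=arm.camera("side")[...,::-1]
A=cv2.resize(a[165:260,200:300],None,fx=4,fy=4,interpolation=cv2.INTER_CUBIC)
B=cv2.resize(b[150:245,150:250],None,fx=4,fy=4,interpolation=cv2.INTER_CUBIC)
cv2.imwrite("pics/p4.png",np.hstack([A,B]))
E
```

```text
True [-0.0473  0.      0.055 ] [-2.4  0.9 10.2]
[-0.0473  0.      0.055 ] [-2.   1.7 11. ]
14.0083
```

View pics/p4.png

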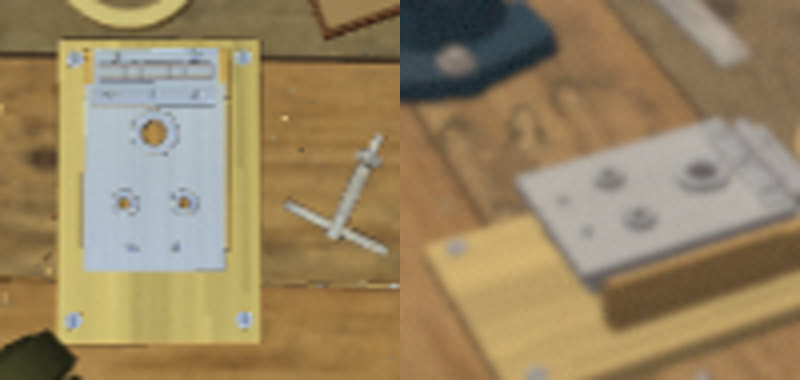

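The leaf is level and shut: the fingers stopped at z = 55.0 mm, which is the shut height. The large bush is at (154,132) in the left crop and (305,174) in the right one. I'll check that against the expected place, then point.

```bash
python3 - <<'E'
from h import *
X,e=tri((199.6+154/4,164.6+132/4),(149.6+305/4,149.6+174/4))
print("bush in jig",inJ(X),e)
x,y,z=inJ(X)
assert abs(x-.022)<.006 and abs(y)<.006 and abs(z-.06)<.008
p=np.array([(x+.022)/2,y/2])
arm.line_to(J(*p,.20),rate=.2)
arm.line_to(J(*p,.082),rate=.08)
f=arm.get_wrist_force();arm.wait(2.5)
print(inJ(arm.get_tool_pos()),f.round(1),arm.get_wrist_force().round(1))
arm.line_to(J(*p,.20),rate=.15)
arm.wait(.3)
A=cv2.resize(arm.camera("side")[120:255,130:310,::-1],None,fx=4,fy=4,interpolation=cv2.INTER_CUBIC)
cv2.imwrite("pics/p5.png",A);print(arm.get_clock())
E
```

```text
bush in jig [0.0232 0.0005 0.057 ] [0.0006, 0.0006]
[0.0226 0.0003 0.082 ] [ 1.1 -0.  -0. ] [-0.1 -1.  -0.1]
20.5333
```

View pics/p5.png

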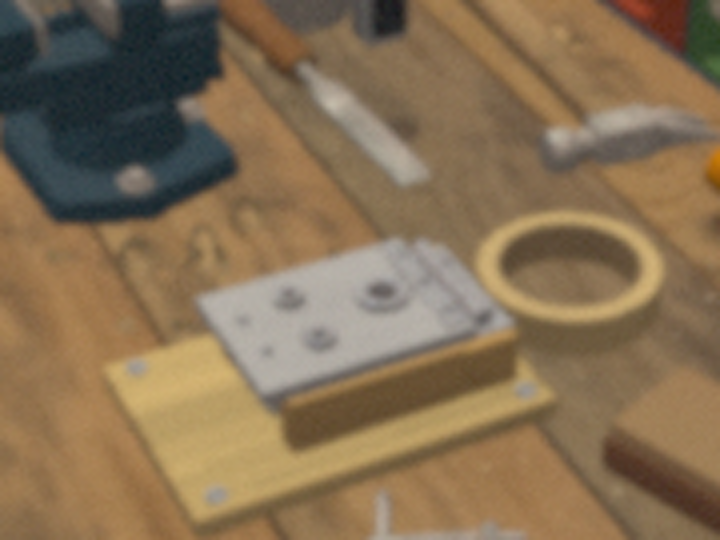

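The leaf is still shut, the large bush is at (382,292), the tape, key and sanding block have not moved, and the arm is clear. I'm handing in.

```bash
python3 -c "
from bench import arm
print(arm.sign_off())"
```

```text
the job is handed in; nothing more can be done
None
```

I pushed the block home, shut the leaf, held the fingertips about 2 cm above the largest bush for 2.5 s, and handed the job in at about 20.5 s; the bystanders looked unmoved, but no verdict came back.

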